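Load the filled cigar mould under the gravity catch

TASK

Take the mould that holds cigars by its wooden grip and set it on the low metal slide, in front of the hinged catch. Slide it in so that its own leading edge lifts the catch, and go on until the catch has dropped behind it, then let go; keep the robot off the catch and leave the empty mould where it is.

Things in the scene. Friction and masses are not known exactly. Their poses are not given: they have to be found in the camera images.
- mould_full: Loose dark plastic block 120 (x) x 140 (y) x 28 (z) mm, 0.26-0.46 kg, four brown cigars along y in its grooves (3 mm proud, clear of the last 25 mm at both y ends). Light-wood grip across the middle: 18 (x) x 72 (y) mm, 28 to 78 mm above the underside; pinch it across x near its top. Origin: centre of underside, z up. Same either way round; its x goes along the slide's x.
- mould_empty: Bystander, loose: same block and wooden grip as the filled mould, but its grooves are bare. Origin: centre of the underside, z up.
- slide: Fixed metal slide; x runs inward from mouth to back stop. Origin: on the table below the centre of a mould touching the stop. Floor 6 mm high, x -255 to 75; rails 18 mm high, inner faces y +-78, flared before x -200. Stop face x 60, 52 mm high. Two hold-down tabs x 35 to 65, |y| 50 to 82, undersides at 46, tops at 52: a mould gets in only by sliding. Catch on the +y side.
- slide_mouth (a point): Point on the slide's floor (6 mm above the table), 195 mm before the slide's origin on its centre line, axes as the slide's. A mould centred here lies between the rails with its leading end 25 mm short of the catch; it can be set down here from straight above.
- catch (a joint): Dark steel gravity catch, rad: 0 down, 0.17 riding on a mould, 0.7 at most. No spring, lifts with about 1 N. Hinge along slide y at x -166, 50 mm up; arm at y 86 to 98 reaches inward to a tooth over y 54 to 98. The tooth's mouth side slopes 45 degrees: a mould lifts it from centre x about -155; it drops once the centre passes about x -11, leaving 16 mm of play to the stop.
- catch_tooth (a point): Lower edge of the tooth's blocking face (facing the back stop), over the mould's path. With the catch down: x -76, y +65, 19 mm above the table, in the slide's frame (mm).
Mind the look-alikes: they are no part of the job. Leave any red or yellow look-alike of the mould_full alone.

How it is judged (in metres and radians):
On the way:
1. the filled mould, down on the slide's floor (within 10 mm), holds the catch up with its own edge or top (value of joint catch above 0.1 rad and contact force between mould_full and catch above 0.05 N and z of mould_full in the frame of slide below 0.016 m and x of mould_full in the frame of slide between -0.165 and -0.02 m and y of mould_full in the frame of slide between -0.02 and 0.02 m), for 0.1 s.
At the end, for the whole second after the job is handed in: Filled mould flat and still on the slide floor (4 mm, 3 degrees), in line (10 degrees, 15 mm of the middle), centre from 19 mm short of the slide origin to 6 mm past it; catch down behind it (under 0.05 rad); empty mould within 20 mm of its start (x of mould_full in the frame of slide between -0.019 and 0.006 m and y of mould_full in the frame of slide between -0.015 and 0.015 m and z of mould_full in the frame of slide below 0.01 m and angle between the x axis of mould_full and the x axis of slide, either way round below 0.17 rad and angle between mould_full's own z axis and vertical below 0.06 rad and value of joint catch below 0.05 rad and linear speed of mould_full below 0.01 m/s and distance of mould_empty from where it was at the start of the episode below 0.02 m); the robot touches nothing.
It fails at once if the robot touches the catch (over 0.5 N) (contact force between any of the fingers, the arm and catch above 0.5 N).
It fails at once if the empty mould is moved by more than 20 mm (distance of mould_empty from where it was at the start of the episode above 0.02 m).
It also fails if it takes over 51 s, if anything falls off the work surface, if the arm or the gripper's body presses on something with over 40 N, if the wrist force passes 120 N, or if a joint passes its speed limit or range.

ROBOT

A 7-joint arm with a two-finger parallel gripper is mounted at the origin on the work surface. World frame = base frame: x ahead of the robot, y to its left, z up, the work surface at z = 0. Lengths are in mm, angles in rad, forces in N, time in s.
With the tool pointing down it reaches from about 350 to 775 mm from the base axis. Payload 3.1 kg.
Tool frame: the origin (TCP) lies midway between the tips of the shut fingers; the grasp point (between the pads) lies 19 mm behind it (env.pinch_z is the distance from the TCP to the grasp point, in mm); z points along the fingers, y is the direction in which the jaws open and shut (so a half turn about z gives the same grasp; the last joint's range is limited). The gripper opens to 85 mm and grips with 20 to 120 N. Pads are 22 mm wide; open, the fingers measure 114 mm over their backs; the gripper's body (76 mm by 85 mm) begins 54 mm behind the grasp point. The pads swing forward as they close: fully open they stand 13 mm farther back than shut.
Start: joints at [1.273, 0.311, 0.014, 1.512, -0.004, 1.319, -0.027], TCP at [139.193, -532.111, 231.304] pointing down, gripper open.
Joint ranges: [-2.7, 2.7], [-0.3, 1.91], [-1.27, 1.3], [0.12, 2.57], [-1.44, 4.58], [0.2, 2.03], [-3.05, 3.05]. Speed limits (rad/s): [2.79, 2.79, 3.14, 3.14, 3.14, 3.14, 3.14].

INTERFACE

Orientations are given as a unit quaternion [w, x, y, z].
In Python, from cell import readout, viewer, workorder, env gives the robot as it stands. The module is installed in compiled form; this text tells all that it offers.
- The arm moves only by the shell command python3 -m handwheel 'ROWS'. ROWS is JSON, a list of rows, each a list of 7 numbers: the shift along the tool's x, y, z in cm, then the turn, a rotation vector about the tool's x, y, z in rad, then the closure, from 0 (fully open) to 1 (shut). In form: [[tx, ty, tz, ax, ay, az, grip], ...]. A call has 1 to 5 rows; each row shifts and turns the commanded pose from where the row before left it, along the tool's axes as they then stand; what a row does not reach is not made up. A row lasts 1/12 s, in which the tool goes at most 41.7 mm and 7.16 degrees, less where a joint would pass 70% of its speed; a pose out of reach is approached as far as the arm can. A call is refused whole if a number of a shift passes 4.17 or a number of a turn 0.125, either way. A call with a gripper value outside its range is refused whole. The fingers move at their own pace and stop on an object; the grip force is fixed at half the most. Time passes only in rows, so rows that do not move let the fingers close. It gives the time, the measured TCP pose, the force and the opening at its end, in the units of the state.
- readout.sense(): the state, without advancing time (a new reading comes with each control period).
- viewer.camera(name): name is "scene" or "top" or "wrist"; returns a dict with "color" (384x512x3 uint8, red, green, blue), "vertical_fov" (degrees; the focal length in pixels is half the picture's height over the tangent of half this angle, whatever the lens; pixels are square), "cx", "cy" (the principal point, pixels), "cam_to_world" (4x4, takes a point from camera to world coordinates). Camera axes: x right, y down, z forward; pixel columns grow to the right and rows downward; lengths in mm; the calibration is good to about 2 mm. A picture is of the moment at which its call begins. There is no depth.
- workorder.job_done(): hands the job in, once; it reports no verdict.
The state is a dict: "clock": time; "joint_positions": joint angles; "dq": joint speeds; "joint_efforts": joint torques, N m; "tool_pos": TCP position; "ee_rot": TCP orientation; "wrist_force": force on the tool from outside, world axes, zero at the start; "torque": the same for the moment, N m; "finger_gap": finger opening in mm.
Only numpy, scipy, OpenCV 4.12 (cv2) and the standard library are available. Lean on these libraries where they do the work, as an engineer would, in place of code of your own. Each camera call takes 0.05 s, during which the arm holds its last target.

## Working session

There is one attempt and no reset: what is moved stays moved. The work goes in short steps, Python scripts to look and compute and a shell command to move; the robot and the scene stay as the last step left them, time stands still between calls to the robot, and variables do not carry over. Pictures are saved under pics/ and viewed, and the job is handed in when it is done.

```bash
mkdir -p pics; cat > h.py <<'E'
import numpy as np, cv2
from cell import readout, viewer, workorder, env
def shot(name,fn):
    c=viewer.camera(name); cv2.imwrite('pics/'+fn+'.png',c['color'][:,:,::-1])
    np.savez('pics/'+fn+'.npz',T=np.array(c['cam_to_world']),f=192/np.tan(np.radians(c['vertical_fov'])/2),cx=c['cx'],cy=c['cy'],color=c['color'])
def ray(fn,u,v,z):
    d=np.load('pics/'+fn+'.npz');T=d['T']
    r=T[:3,:3]@np.array([(u-d['cx'])/d['f'],(v-d['cy'])/d['f'],1]);o=T[:3,3]
    return o+r*(z-o[2])/r[2]
def proj(fn,p):
    d=np.load('pics/'+fn+'.npz');T=np.linalg.inv(d['T'])
    q=T[:3,:3]@np.array(p,float)+T[:3,3]
    return q[0]/q[2]*d['f']+d['cx'],q[1]/q[2]*d['f']+d['cy']
E
python3 - <<'E'
from h import *
s=readout.sense();print(s['clock'],s['tool_pos'],s['ee_rot'],s['finger_gap'],env.pinch_z)
shot('top','top0');shot('scene','scene0')
for n in('top0','scene0'):
    d=np.load(f'pics/{n}.npz');print(n,d['T'].round(3).tolist(),d['f'],d['cx'],d['cy'])
E
```

```text
0.0 [ 138.99844188 -531.39133796  230.20567553] [-1.17240157e-03  9.91823281e-01  1.27613351e-01 -1.95764995e-04] 85.49901793513182 18.700000000000003
top0 [[0.022, -0.991, 0.136, 279.117], [-1.0, -0.021, 0.009, 64.392], [-0.006, -0.136, -0.991, 1048.967], [0.0, 0.0, 0.0, 1.0]] 428.80852229111184 259.13811510743585 193.92151592991632
scene0 [[-0.008, 0.733, -0.681, 1148.107], [1.0, 0.005, -0.006, 77.873], [-0.001, -0.681, -0.733, 839.571], [0.0, 0.0, 0.0, 1.0]] 429.970829304592 248.926380017113 192.47698720909437
```

View pics/top0.png

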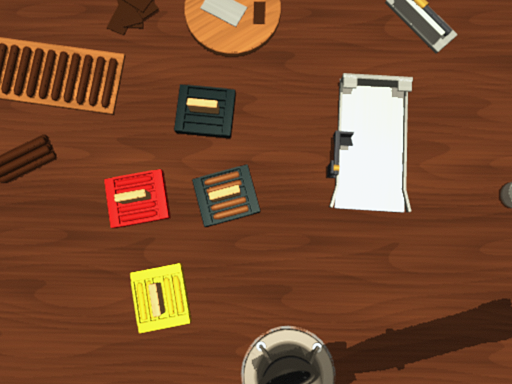

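View pics/scene0.png

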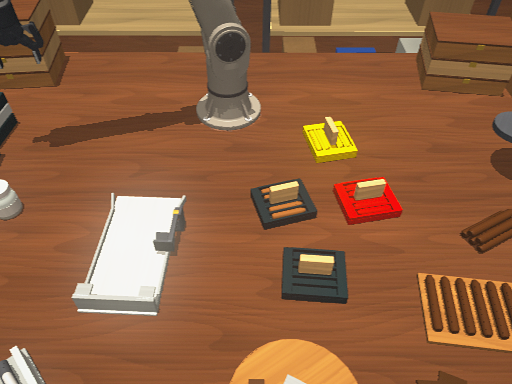

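```bash
python3 - <<'E'
import cv2
a=cv2.imread('pics/top0.png');b=cv2.imread('pics/scene0.png')
cv2.imwrite('pics/c1.png',cv2.resize(a[160:230,185:265],None,fx=8,fy=8,interpolation=cv2.INTER_CUBIC)[:600])
cv2.imwrite('pics/c2.png',cv2.resize(a[65:220,315:425],None,fx=3.8,fy=3.8,interpolation=cv2.INTER_CUBIC))
cv2.imwrite('pics/c3.png',cv2.resize(b[165:235,235:325],None,fx=8,fy=8,interpolation=cv2.INTER_CUBIC))
E
```

```text
(no output)
```

View pics/c1.png

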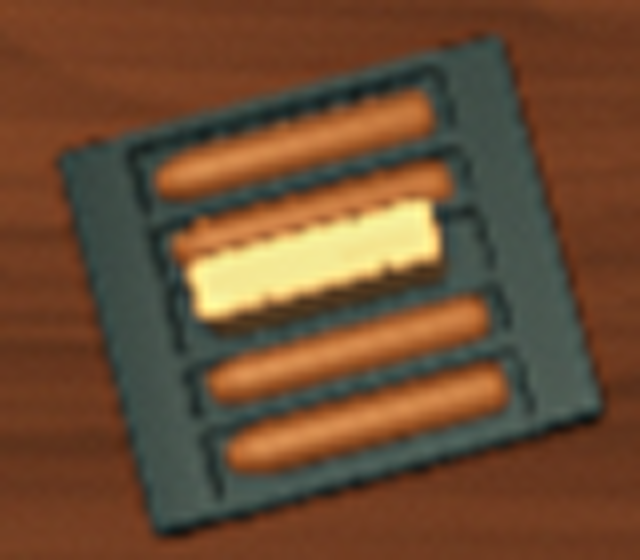

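View pics/c2.png

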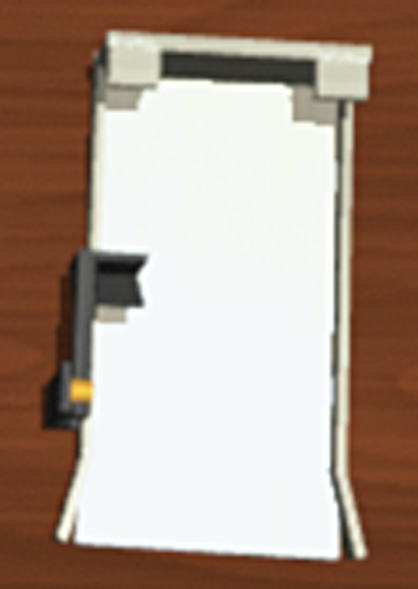

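View pics/c3.png

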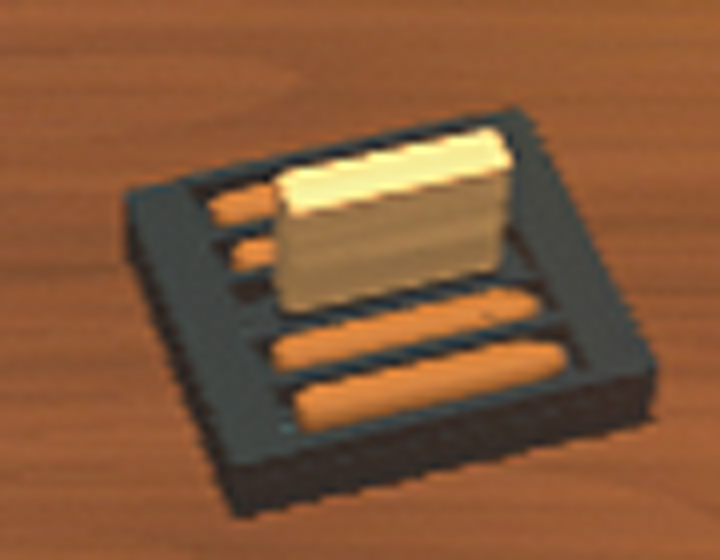

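```bash
cat > fit.py <<'E'
from h import *
from scipy.optimize import least_squares
def fit(obs,x0,fix=None):
    # obs: list (fn,(u,v),(local))
    def res(p):
        c,s=np.cos(p[2]),np.sin(p[2]);r=[]
        for fn,uv,l in obs:
            w=[p[0]+c*l[0]-s*l[1],p[1]+s*l[0]+c*l[1],l[2]]
            q=proj(fn,w); r+=[q[0]-uv[0],q[1]-uv[1]]
        return r
    r=least_squares(res,x0,loss='soft_l1');return r.x,np.array(res(r.x)).reshape(-1,2).round(1)
E
python3 - <<'E'
from fit import *
c1=lambda u,v:(185+(u+.5)/8-.5,160+(v+.5)/8-.5)
c2=lambda u,v:(315+(u+.5)/3.8-.5,65+(v+.5)/3.8-.5)
c3=lambda u,v:(235+(u+.5)/8-.5,165+(v+.5)/8-.5)
t='top0';s='scene0'
obs=[(t,c1(65,155),(60,70,28)),(t,c1(497,40),(60,-70,28)),(t,c1(605,410),(-60,-70,28)),(t,c1(160,530),(-60,70,28)),
(t,c1(185,262),(9,36,78)),(t,c1(432,200),(9,-36,78)),(t,c1(442,255),(-9,-36,78)),(t,c1(200,322),(-9,36,78))]
p,r=fit(obs,[300,150,0.2]);print('mould top',p,r.tolist())
# scene: camera looks to -x; near edge is +x, left is -y
obs2=[(s,c3(127,192),(-60,-70,28)),(s,c3(520,108),(-60,70,28)),(s,c3(655,375),(60,70,28)),(s,c3(230,468),(60,-70,28)),
(s,c3(275,180),(-9,-36,78)),(s,c3(498,128),(-9,36,78)),(s,c3(512,165),(9,36,78)),(s,c3(290,215),(9,-36,78))]
p2,r=fit(obs2,[300,150,0.2]);print('mould scene',p2,r.tolist())
p,r=fit(obs+obs2,[300,150,0.2]);print('both',p)
obs=[(t,c2(107,83),(35,82,52)),(t,c2(160,85),(35,50,52)),(t,c2(316,95),(35,-50,52)),(t,c2(368,100),(35,-82,52)),
(t,c2(75,543),(-255,78+8,6)),(t,c2(340,558),(-255,-78-8,6))]
p,r=fit(obs[:4],[400,-200,0]);print('slide',p,r.tolist())
a=ray(t,*obs[4][1],6);b=ray(t,*obs[5][1],6);print(a,b,np.linalg.norm(a-b),(a+b)/2)
# rail points inner top z18
for uv in [(100,250),(98,120),(84,460),(336,130),(336,400),(334,470)]:print(uv,ray(t,*c2(*uv),18)[:2])
for uv in [(345,130),(345,400),(350,110),(346,465)]:print('outer',uv,ray(t,*c2(*uv),18)[:2])
E
```

```text
mould top [4.14771047e+02 1.53460857e+02 2.89634290e-01] [[-1.2, -0.2], [0.8, -0.9], [0.3, 0.4], [-0.7, 0.9], [0.1, 0.0], [-0.4, -0.5], [0.4, 0.1], [0.2, 0.1]]
mould scene [4.18384265e+02 1.56438369e+02 2.84358180e-01] [[-0.9, 0.0], [0.7, 0.0], [0.8, -0.3], [-0.1, 0.2], [-0.3, -0.7], [-0.5, 0.0], [0.3, 0.4], [0.1, 0.1]]
both [4.16038804e+02 1.54902135e+02 2.89075546e-01]
slide [ 6.44500534e+02 -2.05452882e+02 -4.84566574e-02] [[0.5, -0.2], [-0.2, 0.2], [0.1, 0.2], [-0.4, -0.2]]
[ 392.17987485 -110.71317603    6.        ] [ 386.15187745 -280.39353415    6.        ] 169.78739848600858 [ 389.16587615 -195.55335509    6.        ]
(100, 250) [ 582.99457821 -125.28410681]
(98, 120) [ 671.17565744 -124.3034347 ]
(84, 460) [ 444.368174   -114.53931205]
(336, 130) [ 667.42656331 -280.49850148]
(336, 400) [ 486.7949288  -276.27835551]
(334, 470) [ 441.27558412 -273.94133456]
outer (345, 130) [ 667.54393085 -286.40049554]
outer (345, 400) [ 486.91558573 -282.04578473]
outer (350, 110) [ 681.32510289 -290.01556219]
outer (346, 465) [ 444.66914207 -281.66425762]
```

Candidates: dark with cigars (top 226,194), dark with bare grooves (205,110), red (137,198) and yellow (160,298). The crop shows four brown cigars in the dark block at (226,194), so that is mould_full. It sits at about (416,155) with yaw 0.288. The slide sits at about (644.5,-205.2) with yaw -0.038, its mouth facing the robot.

Turn first, then translate.

```bash
python3 -m handwheel '[[0,0,0,0,0,-0.12,0],[0,0,0,0,0,-0.12,0],[0,0,0,0,0,-0.12,0],[0,0,0,0,0,-0.12,0],[0,0,0,0,0,-0.12,0]]'
python3 -m handwheel '[[0,0,0,0,0,-0.12,0],[0,0,0,0,0,-0.12,0],[0,0,0,0,0,-0.12,0],[0,0,0,0,0,-0.12,0],[0,0,0,0,0,-0.12,0]]'
python3 -m handwheel '[[0,0,0,0,0,-0.12,0],[0,0,0,0,0,-0.12,0],[0,0,0,0,0,-0.12,0],[0,0,0,0,0,-0.04,0],[0,0,0,0,0,0,0]]'
cat >> h.py <<'E'
def tool(target):
    from scipy.spatial.transform import Rotation as R
    s=readout.sense();q=s['ee_rot'];M=R.from_quat([q[1],q[2],q[3],q[0]]).as_matrix()
    d=M.T@(np.array(target)-s['tool_pos'])/10
    print('t',s['clock'],'pos',np.round(s['tool_pos'],1),'yaw of tool y',np.arctan2(M[1,1],M[0,1]).round(4),'z axis',M[:,2].round(4),'F',np.round(s['wrist_force'],1),'gap',round(s['finger_gap'],1));print('delta tool cm',d.round(2))
E
python3 -c "
from h import *
tool([400,-200,230]);tool([416,155,230])"
```

```text
clock: 0.52
tool_pos: [139.0, -531.7, 230.6]
ee_rot: [-0.001, 0.909, 0.418, 0.0]
wrist_force: [0.2, -1.4, -0.2]
finger_gap: 85.6
clock: 0.93
tool_pos: [139.0, -531.7, 230.6]
ee_rot: [-0.001, 0.745, 0.668, 0.0]
wrist_force: [-0.5, -0.0, -0.5]
finger_gap: 85.2
clock: 1.35
tool_pos: [139.0, -531.7, 230.7]
ee_rot: [-0.001, 0.599, 0.801, 0.0]
wrist_force: [-0.5, 0.2, 0.6]
finger_gap: 85.3
t 1.35 pos [ 139.  -531.7  230.7] yaw of tool y 0.2855 z axis [-3.0e-04  1.3e-03 -1.0e+00] F [-0.5  0.2  0.6] gap 85.3
delta tool cm [24.48 34.39  0.1 ]
t 1.35 pos [ 139.  -531.7  230.7] yaw of tool y 0.2855 z axis [-3.0e-04  1.3e-03 -1.0e+00] F [-0.5  0.2  0.6] gap 85.3
delta tool cm [58.09 45.92  0.15]
```

```bash
python3 -m handwheel '[[2.4,3.4,0,0,0,0,0],[2.4,3.4,0,0,0,0,0],[2.4,3.4,0,0,0,0,0],[2.4,3.4,0,0,0,0,0],[2.4,3.4,0,0,0,0,0]]'
python3 -m handwheel '[[2.4,3.4,0,0,0,0,0],[2.4,3.4,0,0,0,0,0],[2.4,3.4,0,0,0,0,0],[2.4,3.4,0,0,0,0,0],[0,0,0,0,0,0,0]]'
python3 -c "
from h import *
tool([416,155,150])"
```

```text
clock: 1.77
tool_pos: [269.3, -367.3, 231.1]
ee_rot: [-0.0, 0.6, 0.8, -0.0]
wrist_force: [0.8, -0.1, -0.2]
finger_gap: 85.1
clock: 2.18
tool_pos: [377.9, -229.3, 231.9]
ee_rot: [0.001, 0.594, 0.805, 0.003]
wrist_force: [0.6, 0.5, -0.0]
finger_gap: 85.4
t 2.1833 pos [ 377.9 -229.3  231.9] yaw of tool y 0.2998 z axis [ 0.0046  0.0045 -1.    ] F [ 0.6  0.5 -0. ] gap 85.4
delta tool cm [35.57 14.94  8.38]
```

```bash
python3 -m handwheel '[[3.5,1.4,0.5,0,0,0,0],[3.5,1.4,0.5,0,0,0,0],[3.5,1.4,0.5,0,0,0,0],[3.5,1.4,0.5,0,0,0,0],[3.5,1.4,0.5,0,0,0,0]]'
python3 -m handwheel '[[3.5,1.4,0.5,0,0,0,0],[3.5,1.4,0.5,0,0,0,0],[3.5,1.4,0.5,0,0,0,0],[3.5,1.4,0.5,0,0,0,0],[0,0,0,0,0,0,0]]'
python3 -m handwheel '[[0,0,0,0,0,0,0],[0,0,0,0,0,0,0]]'
python3 -c "
from h import *
tool([416,155,130]);shot('wrist','w1');shot('top','t1');shot('scene','s1');tool([416,155,130])"
```

```text
clock: 2.6
tool_pos: [389.7, -49.7, 206.0]
ee_rot: [0.0, 0.6, 0.8, -0.0]
wrist_force: [0.9, 0.7, -1.2]
finger_gap: 85.8
clock: 3.02
tool_pos: [403.2, 107.8, 186.3]
ee_rot: [-0.002, 0.595, 0.804, 0.003]
wrist_force: [0.8, 1.0, 0.2]
finger_gap: 85.5
clock: 3.18
tool_pos: [404.2, 98.3, 186.0]
ee_rot: [-0.0, 0.6, 0.8, -0.001]
wrist_force: [-0.2, -0.8, 0.2]
finger_gap: 85.6
t 3.1833 pos [404.2  98.3 186. ] yaw of tool y 0.2846 z axis [-9.e-04 -7.e-04 -1.e+00] F [-0.2 -0.8  0.2] gap 85.6
delta tool cm [5.11 2.73 5.6 ]
t 3.3333 pos [404.6  97.1 186.2] yaw of tool y 0.2813 z axis [-3.e-04 -9.e-04 -1.e+00] F [-0.7  0.2  0.1] gap 85.2
delta tool cm [5.25 2.71 5.61]
```

View pics/w1.png

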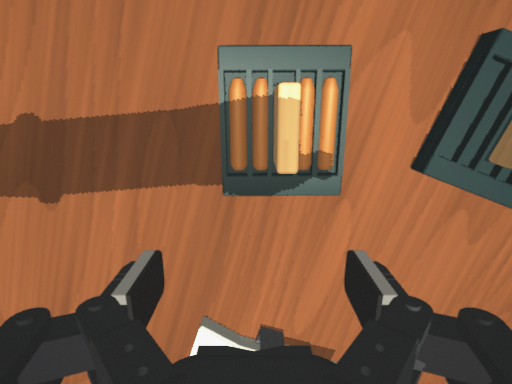

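Wrist view: the filled mould is square to the jaws, with its grip top at about (277-301, 84-173). The empty mould is well to the right. I'll check the pose with this view.

```bash
python3 - <<'E'
from h import *
for uv in [(278,84),(300,84),(299,146),(277,146),(288,84)]:print(uv,ray('w1',*uv,78)[:2].round(1))
for l in [(9,36),(9,-36),(-9,-36),(-9,36)]:
    c,s=np.cos(.287),np.sin(.287);print(l,np.round(proj('w1',[416+c*l[0]-s*l[1],155+s*l[0]+c*l[1],78]),1))
a=cv2.imread('pics/w1.png')
cv2.imwrite('pics/w1c.png',cv2.resize(a[30:210,200:370],None,fx=3.3,fy=3.3,interpolation=cv2.INTER_CUBIC))
E
```

```text
(278, 84) [397.2 186.7]
(300, 84) [413.3 191.4]
(299, 146) [427.7 146.5]
(277, 146) [410.6 141.5]
(288, 84) [404.5 188.8]
(9, 36) [301.7  83.5]
(9, -36) [298.1 175.7]
(-9, -36) [276.4 175.8]
(-9, 36) [278.1  83.6]
```

View pics/w1c.png

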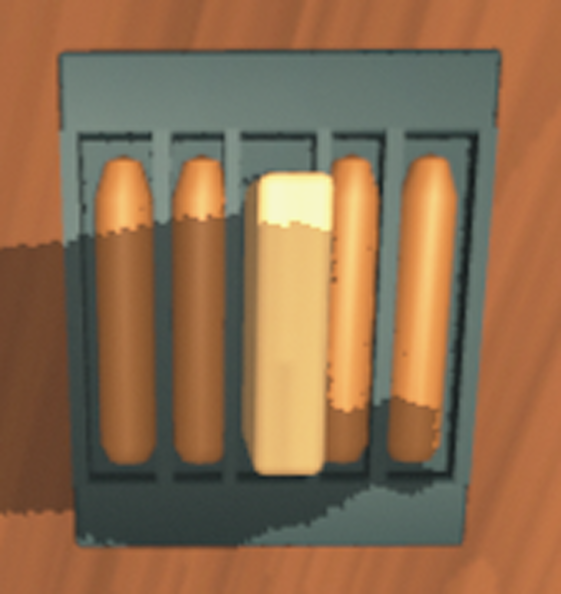

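```bash
python3 -m handwheel '[[2.6,1.35,2.5,0,0,0,0],[2.6,1.35,2.5,0,0,0,0],[0,0,2,0,0,0,0],[0,0,0,0,0,0,0],[0,0,0,0,0,0,0]]'
python3 -c "
from h import *
tool([416,155,47])"
```

```text
clock: 3.75
tool_pos: [415.1, 154.7, 115.6]
ee_rot: [-0.001, 0.6, 0.8, -0.001]
wrist_force: [-0.3, -0.5, 0.3]
finger_gap: 85.5
t 3.75 pos [415.1 154.7 115.6] yaw of tool y 0.2832 z axis [-0.0029 -0.0015 -1.    ] F [-0.3 -0.5  0.3] gap 85.5
delta tool cm [0.01 0.12 6.86]
```

```bash
python3 -m handwheel '[[0,0.05,2.5,0,0,0,0],[0,0.05,2.5,0,0,0,0],[0,0,1.8,0,0,0,0],[0,0,0,0,0,0,0],[0,0,0,0,0,0,0]]'
python3 -m handwheel '[[0,0,0,0,0,0,1],[0,0,0,0,0,0,1],[0,0,0,0,0,0,1],[0,0,0,0,0,0,1],[0,0,0,0,0,0,1]]'
python3 -m handwheel '[[0,0,0,0,0,0,1],[0,0,0,0,0,0,1],[0,0,0,0,0,0,1],[0,0,0,0,0,0,1],[0,0,0,0,0,0,1]]'
python3 -m handwheel '[[0,0,-2,0,0,0,1],[0,0,-3,0,0,0,1],[0,0,-3,0,0,0,1],[0,0,0,0,0,0,1],[0,0,0,0,0,0,1]]'
python3 -c "
from h import *
shot('scene','s2');shot('wrist','w2');tool([449,-198,130])"
```

```text
clock: 4.17
tool_pos: [417.4, 155.3, 49.1]
ee_rot: [0.0, 0.601, 0.8, -0.0]
wrist_force: [-0.2, 0.6, 0.5]
finger_gap: 85.2
clock: 4.58
tool_pos: [417.1, 156.8, 48.9]
ee_rot: [0.0, 0.6, 0.8, 0.0]
wrist_force: [0.8, 1.4, -0.0]
finger_gap: 25.4
clock: 5.0
tool_pos: [417.0, 156.9, 48.8]
ee_rot: [0.0, 0.599, 0.8, 0.0]
wrist_force: [-0.4, -1.0, 6.3]
finger_gap: 16.7
clock: 5.42
tool_pos: [417.5, 156.9, 129.0]
ee_rot: [0.001, 0.6, 0.8, 0.001]
wrist_force: [-1.2, 0.7, -4.0]
finger_gap: 17.2
t 5.5167 pos [415.3 155.7 126.8] yaw of tool y 0.2849 z axis [-0.0031 -0.0015 -1.    ] F [-1.2 -1.  -3.1] gap 16.8
delta tool cm [-34.89  -6.71  -0.28]
```

View pics/s2.png

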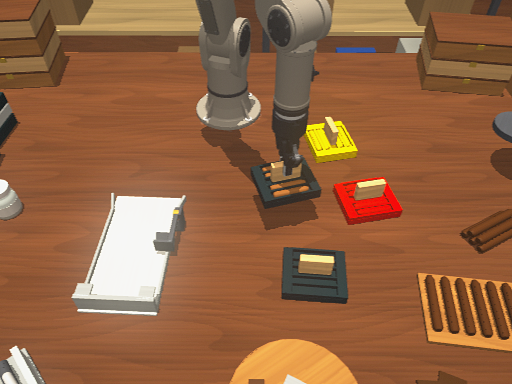

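View pics/w2.png

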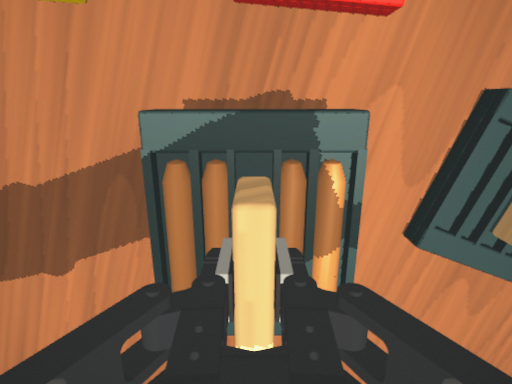

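Held and level, weight about 4 N. Turn to the slide's yaw and raise; then double-check the slide in the scene view.

```bash
python3 -m handwheel '[[0,0,-1.5,0,0,0.108,1],[0,0,-1.5,0,0,0.108,1],[0,0,-1.5,0,0,0.108,1],[0,0,0,0,0,0,1],[0,0,0,0,0,0,1]]'
python3 - <<'E'
from h import *
tool([449.6,-197.8,175])
b=cv2.imread('pics/s2.png')
cv2.imwrite('pics/c4.png',cv2.resize(b[185:320,65:200],None,fx=4.4,fy=4.4,interpolation=cv2.INTER_CUBIC))
E
```

```text
clock: 5.93
tool_pos: [416.1, 156.4, 172.1]
ee_rot: [-0.0, 0.72, 0.694, -0.001]
wrist_force: [0.3, -0.1, -4.6]
finger_gap: 17.4
t 5.9333 pos [416.1 156.4 172.1] yaw of tool y -0.0362 z axis [-1.5e-03 -7.0e-04 -1.0e+00] F [ 0.3 -0.1 -4.6] gap 17.4
delta tool cm [-35.27   4.63  -0.27]
```

View pics/c4.png

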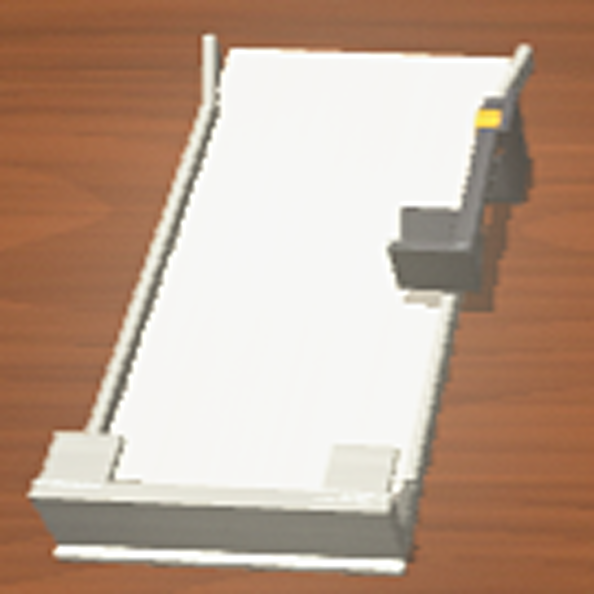

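```bash
python3 - <<'E'
from fit import *
c=lambda u,v:(65+(u+.5)/4.4-.5,185+(v+.5)/4.4-.5)
s='s2'
obs=[(s,c(57,432),(35,-82,52)),(s,c(124,434),(35,-50,52)),(s,c(334,447),(35,50,52)),(s,c(398,450),(35,82,52))]
p,r=fit(obs,[644,-205,-.038]);print(p,r.tolist())
a=ray(s,*c(230,47),6);b=ray(s,*c(512,57),6);print(a,b,(a+b)/2)
E
```

```text
[ 6.46158753e+02 -2.01429948e+02 -5.38651327e-02] [[0.2, -0.1], [0.0, 0.3], [-0.5, -0.1], [0.2, 0.0]]
[ 386.24847439 -276.74999568    6.        ] [ 393.20101563 -107.11497873    6.        ] [ 389.72474501 -191.9324872     6.        ]
```

The two cameras differ by about 3 mm, as they did for the mould. Averaged, the slide is at (645,-203.5) with yaw -0.04, so the mouth is at (450,-196).

```bash
python3 -m handwheel '[[-2,0.3,0,0,0,0,1],[-3.5,0.5,0,0,0,0,1],[-3.5,0.5,0,0,0,0,1],[-3.5,0.5,0,0,0,0,1],[-3.5,0.5,0,0,0,0,1]]'
python3 -m handwheel '[[-3.5,0.5,0,0,0,0,1],[-3.5,0.5,0,0,0,0,1],[-3.5,0.5,0,0,0,0,1],[-3.5,0.5,0,0,0,0,1],[-3.5,0.4,0,0,0,0,1]]'
python3 -m handwheel '[[0,0,0,0,0,0,1],[0,0,0,0,0,0,1]]'
python3 -c "
from h import *
tool([449,-195.7,100]);shot('wrist','w3');shot('top','t3')"
```

```text
clock: 6.35
tool_pos: [431.6, -5.8, 171.1]
ee_rot: [-0.002, 0.72, 0.694, -0.001]
wrist_force: [1.3, 0.3, -3.5]
finger_gap: 17.0
clock: 6.77
tool_pos: [448.9, -181.2, 170.7]
ee_rot: [-0.002, 0.72, 0.694, -0.001]
wrist_force: [1.3, 0.7, -2.9]
finger_gap: 17.1
clock: 6.93
tool_pos: [448.5, -182.6, 170.4]
ee_rot: [-0.002, 0.722, 0.692, -0.001]
wrist_force: [-0.7, 1.0, -3.7]
finger_gap: 17.1
t 6.9333 pos [ 448.5 -182.6  170.4] yaw of tool y -0.0432 z axis [-0.0049  0.002  -1.    ] F [-0.7  1.  -3.7] gap 17.1
delta tool cm [-1.32  0.15  7.04]
```

View pics/w3.png

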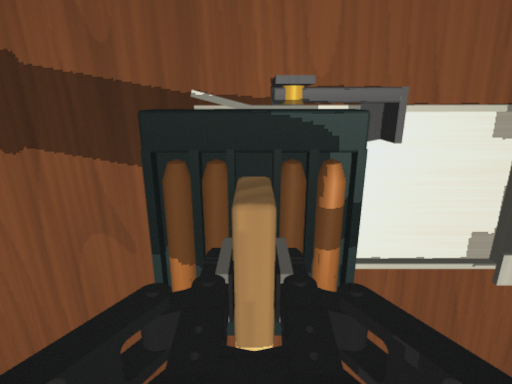

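```bash
python3 - <<'E'
from h import *
th=-.0432+np.pi/2
s=np.array([448.5,-182.6,170.4])
ux=np.array([np.cos(th),np.sin(th)])
for (u,v,z,l) in [(255,203,199.6,'grip end'),(255,152,149.6,'-')]:
    p=ray('w3',u,v,z);print(l,p.round(1),'along tool x',(p[:2]-s[:2])@ux)
for u,v in [(142,111),(368,111)]:
    p=ray('w3',u,v,149.6);print(p.round(1),'along x',(p[:2]-s[:2])@ux,'y',(p[:2]-s[:2])@np.array([ux[1],-ux[0]]))
# rails in wrist image, z=18 top: 
for u,v in [(380,106),(480,106),(380,260),(480,261),(380,266),(480,268)]:print((u,v),ray('w3',u,v,18).round(1),ray('w3',u,v,6).round(1))
# catch tooth blocking lower edge etc
E
```

```text
grip end [ 450.6 -146.4  199.6] along tool x 36.27145781770952
- [ 451.  -134.3  149.6] along tool x 48.37965937056982
[ 394.2 -110.8  149.6] along x 69.3599026677833 y -57.394909723089
[ 509.4 -115.9  149.6] along x 69.31074608057027 y 57.947109153428784
(380, 106) [ 565.8 -117.2   18. ] [ 570.4 -117.5    6. ]
(480, 106) [ 656.8 -121.2   18. ] [ 665.1 -121.7    6. ]
(380, 260) [ 577.4 -274.6   18. ] [ 582.4 -281.3    6. ]
(480, 261) [ 683.  -280.1   18. ] [ 692.4 -287.     6. ]
(380, 266) [ 577.9 -281.8   18. ] [ 583.  -288.8    6. ]
(480, 268) [ 684.4 -288.5   18. ] [ 693.8 -295.8    6. ]
```

View pics/t3.png

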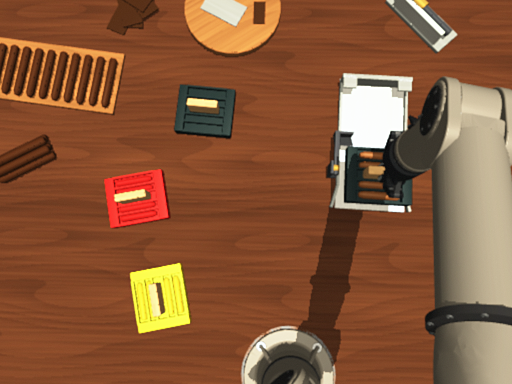

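Mould is centred on the tool within 1 mm and lines up with the slide. Move 13 mm across and lower.

```bash
python3 -m handwheel '[[-1.35,0,2,0,0,0,1],[0,0,3,0,0,0,1],[0,0,3,0,0,0,1],[0,0,2,0,0,0,1],[0,0,0.5,0,0,0,1]]'
python3 -m handwheel '[[0,0,0,0,0,0,1],[0,0,0,0,0,0,1],[0,0,0,0,0,0,1]]'
python3 -c "
from h import *
shot('wrist','w4');shot('scene','s4');tool([450,-195.7,55])"
```

```text
clock: 7.45
tool_pos: [446.3, -190.0, 64.1]
ee_rot: [-0.005, 0.719, 0.695, -0.001]
wrist_force: [-1.6, 1.2, -2.7]
finger_gap: 16.8
clock: 7.7
tool_pos: [451.8, -193.1, 69.9]
ee_rot: [0.002, 0.72, 0.694, 0.001]
wrist_force: [-0.6, -0.0, -1.8]
finger_gap: 16.9
t 7.8 pos [ 451.6 -193.6   69.9] yaw of tool y -0.0383 z axis [ 0.0032 -0.0016 -1.    ] F [ 0.3 -0.6 -3. ] gap 17.2
delta tool cm [-0.22 -0.16  1.49]
```

View pics/w4.png

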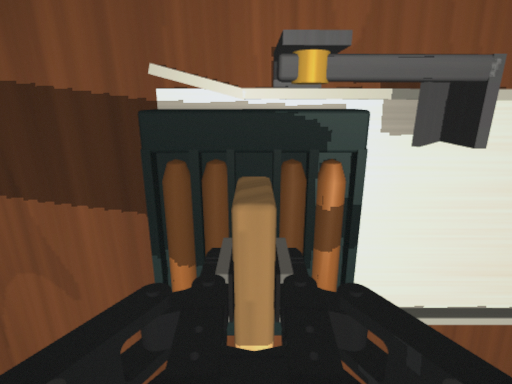

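View pics/s4.png

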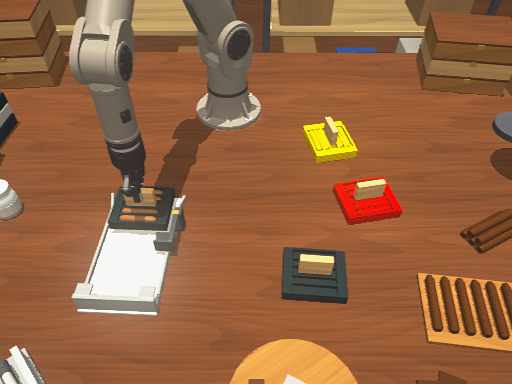

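```bash
python3 - <<'E'
from h import *
a=cv2.imread('pics/w4.png')
cv2.imwrite('pics/w4c.png',cv2.resize(a[20:330,330:512],None,fx=1.9,fy=1.9,interpolation=cv2.INTER_CUBIC))
for u in (375,395,):
    print(u,a[84:104,u].tolist(),'\n',a[300:330,u].tolist())
for v in (88,99,308,318,324):
    print(v,ray('w4',390,v,18).round(1),ray('w4',390,v,6).round(1))
E
```

```text
375 [[40, 68, 111], [39, 66, 110], [42, 68, 112], [41, 68, 112], [118, 135, 152], [187, 207, 211], [187, 207, 210], [185, 207, 208], [187, 207, 210], [186, 207, 210], [187, 208, 210], [187, 208, 210], [187, 208, 210], [188, 208, 210], [182, 200, 201], [200, 208, 204], [232, 233, 229], [233, 233, 229], [234, 233, 229], [234, 233, 229]] 
 [[27, 26, 23], [29, 31, 29], [28, 27, 27], [24, 26, 24], [28, 27, 27], [27, 28, 27], [25, 27, 25], [28, 26, 27], [30, 27, 28], [27, 28, 27], [27, 26, 25], [24, 25, 24], [27, 28, 27], [27, 26, 26], [26, 25, 25], [26, 27, 26], [26, 26, 24], [27, 28, 27], [28, 29, 27], [23, 24, 23], [28, 28, 26], [29, 29, 26], [31, 31, 29], [30, 29, 28], [28, 28, 27], [29, 29, 27], [30, 31, 29], [28, 30, 30], [31, 32, 29], [30, 30, 30]]
395 [[29, 44, 70], [28, 43, 69], [28, 44, 70], [30, 45, 70], [70, 80, 90], [110, 122, 123], [109, 121, 122], [110, 121, 123], [110, 122, 124], [109, 121, 123], [110, 122, 123], [110, 121, 123], [109, 121, 123], [110, 121, 123], [111, 124, 126], [124, 138, 143], [138, 154, 161], [139, 155, 161], [141, 156, 163], [142, 157, 163]] 
 [[212, 227, 228], [212, 227, 228], [212, 227, 228], [212, 227, 228], [193, 214, 214], [117, 130, 130], [25, 26, 25], [25, 27, 27], [24, 26, 25], [23, 22, 23], [28, 27, 27], [24, 24, 24], [25, 26, 24], [28, 28, 26], [28, 29, 27], [23, 25, 21], [25, 28, 25], [27, 27, 26], [26, 27, 26], [25, 23, 25], [27, 29, 27], [26, 26, 24], [24, 24, 22], [25, 25, 23], [27, 27, 27], [25, 25, 27], [28, 28, 25], [24, 24, 25], [25, 26, 24], [24, 26, 23]]
88 [ 535.9 -114.7   18. ] [ 540.9 -114.4    6. ]
99 [ 536.5 -120.9   18. ] [ 541.5 -121.     6. ]
308 [ 549.8 -269.1   18. ] [ 555.7 -278.4    6. ]
318 [ 550.6 -278.    18. ] [ 556.5 -287.7    6. ]
324 [ 551.1 -283.4   18. ] [ 557.  -293.5    6. ]
```

View pics/w4c.png

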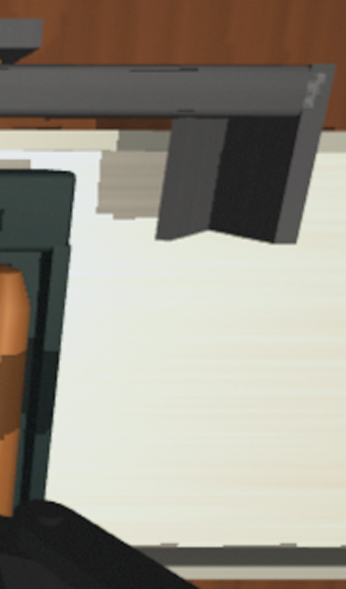

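Rails' centre line from the wrist view agrees: y = -199.4 at x = 543. Trim 2 mm and lower to the floor.

```bash
python3 -m handwheel '[[-0.2,-0.2,0.6,0,0,0,1],[0,0,0.5,0,0,0,1],[0,0,0.2,0,0,0,1],[0,0,0,0,0,0,1],[0,0,0,0,0,0,1]]'
python3 -m handwheel '[[0,0,0.1,0,0,0,1],[0,0,0,0,0,0,1],[0,0,0,0,0,0,1]]'
python3 -c "
from h import *
tool([450,-195.7,55])"
```

```text
clock: 8.22
tool_pos: [448.0, -195.2, 55.1]
ee_rot: [-0.0, 0.721, 0.693, 0.0]
wrist_force: [0.3, -0.3, -3.1]
finger_gap: 16.8
clock: 8.47
tool_pos: [448.1, -195.2, 54.9]
ee_rot: [0.0, 0.721, 0.693, -0.0]
wrist_force: [-2.8, 0.2, 4.4]
finger_gap: 17.0
t 8.4667 pos [ 448.1 -195.2   54.9] yaw of tool y -0.0388 z axis [ 0.e+00 -4.e-04 -1.e+00] F [-2.8  0.2  4.4] gap 17.0
delta tool cm [-0.04  0.19 -0.01]
```

```bash
python3 -m handwheel '[[0,0.4,-0.04,0,0,0,1],[0,0.6,0,0,0,0,1],[0,0.6,0,0,0,0,1],[0,0.6,0,0,0,0,1],[0,0.6,0,0,0,0,1]]'
python3 -m handwheel '[[0,0.6,0,0,0,0,1],[0,0.6,0,0,0,0,1],[0,0.6,0,0,0,0,1],[0,0.6,0,0,0,0,1],[0,0.6,0,0,0,0,1]]'
python3 -m handwheel '[[0,0.6,0,0,0,0,1],[0,0.6,0,0,0,0,1],[0,0.6,0,0,0,0,1],[0,0.6,0,0,0,0,1],[0,0,0,0,0,0,1]]'
python3 -c "
from h import *
shot('wrist','w5');tool([645,-203.5,55])"
```

```text
clock: 8.88
tool_pos: [474.9, -196.8, 55.0]
ee_rot: [-0.001, 0.721, 0.693, -0.001]
wrist_force: [-7.5, 0.4, 7.8]
finger_gap: 17.3
clock: 9.3
tool_pos: [502.1, -198.1, 55.3]
ee_rot: [-0.003, 0.721, 0.693, -0.004]
wrist_force: [-10.4, 1.0, 11.4]
finger_gap: 16.9
clock: 9.72
tool_pos: [530.9, -198.8, 54.9]
ee_rot: [0.0, 0.721, 0.693, 0.0]
wrist_force: [-1.4, 0.6, 3.6]
finger_gap: 16.7
t 9.7667 pos [ 530.9 -198.7   54.9] yaw of tool y -0.0389 z axis [ 1.4e-03 -5.0e-04 -1.0e+00] F [-0.7 -0.9  3.6] gap 17.1
delta tool cm [-3.000e-02  1.142e+01  1.000e-02]
```

View pics/w5.png

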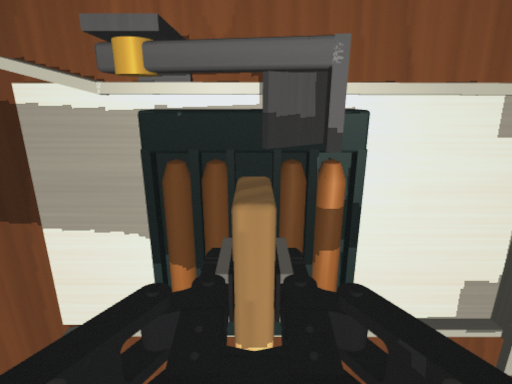

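The catch is riding on the mould's top: the tooth at (300,110) lies over the block, whose leading edge is at u≈365. Continue to about 641.

```bash
python3 -m handwheel '[[0,0.6,0,0,0,0,1],[0,0.6,0,0,0,0,1],[0,0.6,0,0,0,0,1],[0,0.6,0,0,0,0,1],[0,0.6,0,0,0,0,1]]'
python3 -m handwheel '[[0,0.6,0,0,0,0,1],[0,0.6,0,0,0,0,1],[0,0.6,0,0,0,0,1],[0,0.6,0,0,0,0,1],[0,0.6,0,0,0,0,1]]'
python3 -m handwheel '[[0,0.6,0,0,0,0,1],[0,0.6,0,0,0,0,1],[0,0.6,0,0,0,0,1],[0,0.6,0,0,0,0,1],[0,0.6,0,0,0,0,1]]'
python3 -m handwheel '[[0,0.6,0,0,0,0,1],[0,0.6,0,0,0,0,1],[0,0.6,0,0,0,0,1],[0,0,0,0,0,0,1],[0,0,0,0,0,0,1]]'
python3 -c "
from h import *
shot('wrist','w6');shot('scene','s6');tool([645,-203.5,55])"
```

```text
clock: 10.18
tool_pos: [558.0, -200.0, 55.1]
ee_rot: [-0.001, 0.721, 0.693, -0.002]
wrist_force: [-7.7, 0.5, 8.3]
finger_gap: 17.1
clock: 10.6
tool_pos: [588.3, -201.1, 55.0]
ee_rot: [-0.001, 0.721, 0.693, -0.002]
wrist_force: [-6.6, 0.4, 7.8]
finger_gap: 17.1
clock: 11.02
tool_pos: [618.6, -202.2, 55.0]
ee_rot: [-0.001, 0.721, 0.693, -0.001]
wrist_force: [-6.6, 0.3, 5.7]
finger_gap: 16.7
clock: 11.43
tool_pos: [638.9, -202.7, 55.0]
ee_rot: [0.001, 0.721, 0.693, 0.001]
wrist_force: [0.7, -0.6, 3.2]
finger_gap: 17.2
t 11.5333 pos [ 638.8 -202.8   54.9] yaw of tool y -0.039 z axis [ 2.5e-03 -2.0e-04 -1.0e+00] F [ 1.4 -0.4  1.9] gap 17.0
delta tool cm [-0.05  0.62 -0.  ]
```

View pics/w6.png

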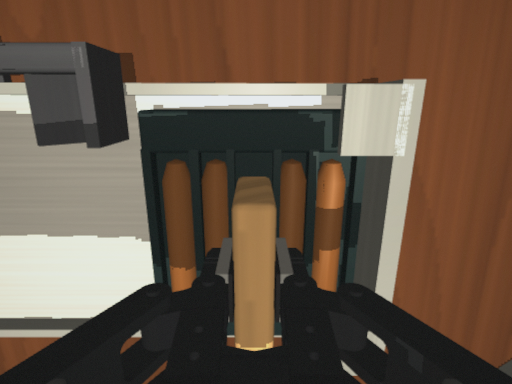

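View pics/s6.png

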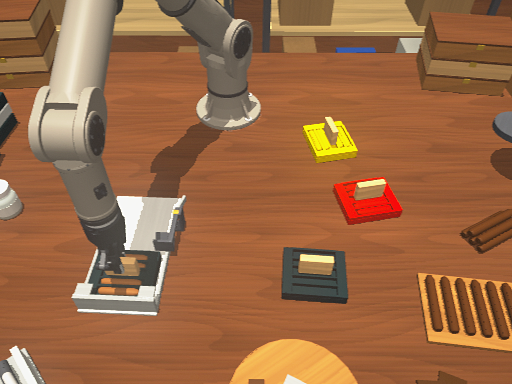

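```bash
python3 - <<'E'
from h import *
def S(x,y,z):
    c,s=np.cos(-.04),np.sin(-.04);return [645+c*x-s*y,-203.5+s*x+c*y,z]
for lab,(x,y,z) in dict(down_in=(-76,54,19),down_out=(-76,98,19)).items():
    print(lab,np.round(proj('w6',S(x,y,z)),1),np.round(proj('s6',S(x,y,z)),1))
# raised 0.17 about hinge(-166,50)
a=.17;dx,dz=90,-31
x=-166+dx*np.cos(a)-dz*np.sin(a);z=50+dx*np.sin(a)+dz*np.cos(a);print(x,z)
print('up',np.round(proj('w6',S(x,54,z)),1),np.round(proj('s6',S(x,54,z)),1))
b=cv2.imread('pics/s6.png');w=cv2.imread('pics/w6.png')
cv2.imwrite('pics/c6.png',np.hstack([cv2.resize(b[190:290,110:200],(360,400),interpolation=cv2.INTER_CUBIC),cv2.resize(w[30:170,0:150],(428,400),interpolation=cv2.INTER_CUBIC)]))
E
```

```text
down_in [131.7 138.9] [154.4 250.7]
down_out [122.2  54.9] [173.3 251.4]
-72.05271815706264 34.673283641833265
up [127.9 142.3] [153.  248.1]
```

View pics/c6.png

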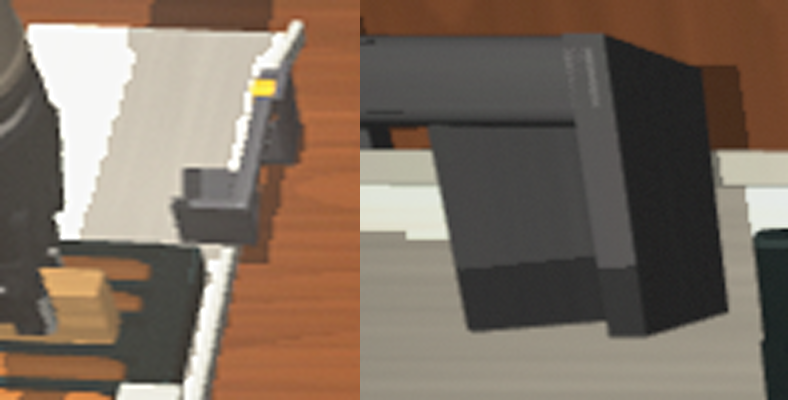

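The catch is down: the tooth's lower inner corner is at (129,139) in the wrist view against a predicted (132,139). In the scene view it sits at its starting pixel (155,250), with a clear gap behind the mould. Release and rise.

```bash
python3 -m handwheel '[[0,0,0,0,0,0,0.6],[0,0,0,0,0,0,0.5],[0,0,0,0,0,0,0.4],[0,0,0,0,0,0,0.4],[0,0,0,0,0,0,0.4]]'
python3 -m handwheel '[[0,0,-0.5,0,0,0,0.4],[0,0,-1,0,0,0,0.4],[0,0,-2,0,0,0,0.4],[0,0,-3,0,0,0,0.4],[0,0,-3,0,0,0,0.4]]'
python3 -m handwheel '[[0,0,-3,0,0,0,0.4],[0,0,0,0,0,0,0.4],[0,0,0,0,0,0,0.4],[0,0,0,0,0,0,0.4]]'
python3 -c "
from h import *
shot('wrist','w7');shot('scene','s7');shot('top','t7');tool([645,-203.5,55])"
```

```text
clock: 11.95
tool_pos: [637.7, -202.5, 54.4]
ee_rot: [-0.0, 0.721, 0.693, -0.0]
wrist_force: [1.1, -0.3, -0.3]
finger_gap: 51.6
clock: 12.37
tool_pos: [637.3, -202.5, 150.9]
ee_rot: [-0.001, 0.721, 0.693, -0.0]
wrist_force: [1.2, 0.3, 0.1]
finger_gap: 51.5
clock: 12.7
tool_pos: [637.8, -202.6, 180.2]
ee_rot: [0.0, 0.721, 0.693, 0.0]
wrist_force: [0.1, -0.0, -1.3]
finger_gap: 51.2
t 12.85 pos [ 636.8 -202.6  178.1] yaw of tool y -0.0388 z axis [-3.1e-03  6.0e-04 -1.0e+00] F [ 0.2 -0.4 -0.5] gap 51.1
delta tool cm [-0.07  0.86 12.31]
```

View pics/w7.png

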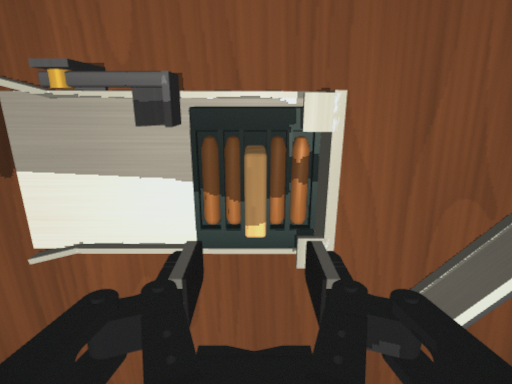

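View pics/s7.png

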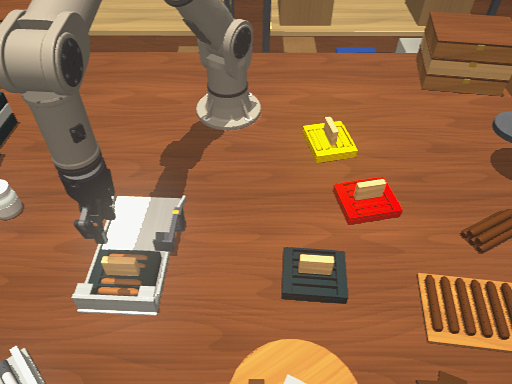

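```bash
python3 - <<'E'
from fit import *
w='w7'
def toS(p):
    c,s=np.cos(.04),np.sin(.04);d=p[:2]-np.array([645,-203.5]);return (c*d[0]-s*d[1],s*d[0]+c*d[1])
for n,u,v,z in [('trail+y',192,107,34),('trail-y',198,247,34),('lead',311,225,34),('grip c end',256,153,84),('tooth',179,125,19),('tab-',304,131,52),('stop top in',326,150,52)]:
    print(n,np.round(toS(ray(w,u,v,z)),1))
E
```

```text
trail+y [-62.9  69.9]
trail-y [-64.7 -68.3]
lead [ 50.1 -43.9]
grip c end [-5.7 36.5]
tooth [-79.2  53.1]
tab- [35.7 50.4]
stop top in [55.8 34.1]
```

```bash
python3 -c "
from cell import workorder
print(workorder.job_done())"
```

```text
the job is handed in; nothing more can be done
None
```

I took the cigar-filled dark mould by its wooden grip and set it on the slide's mouth. I slid it in under the catch until the catch dropped behind it, then released it, raised the tool clear and handed the job in at about 12.9 s.

**Last checks:**
- **Mould position:** its centre is about 5 mm short of the slide origin and within about 1 mm of the centre line, aligned with the slide. I took it to be flat on the floor from the tool height at release and the pictures.
- **Catch:** it was seen riding on the mould during the slide. It is now down, with the tooth at its starting pixel in the scene view and roughly 13 mm behind the mould.
- **Empty mould:** it looks unmoved in the pictures.
- **Robot:** it is clear of everything, with wrist force near zero.

**Disagreements:** the top and scene cameras differed by about 3 mm in position, so I averaged them. The wrist view then confirmed the averaged poses.

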